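# Roll a tin up the labeller's gutter to the stop and shut the catch behind it

### The arm

A 6-joint arm with a two-finger parallel gripper is mounted at the origin on the work surface. World frame = base frame: x ahead of the robot, y to its left, z up, the work surface at z = 0. Lengths are in mm, angles in rad, forces in N, time in s.
With the tool pointing down it reaches from about 375 to 925 mm from the base axis. Payload 5.7 kg.
Tool frame: the origin (TCP) lies on the mounting face of the last link; the fingertips stand manip.tcp_to_tips ahead of it and the grasp point (between the pads) lies 155 mm ahead of it (manip.tcp_to_tips is the distance from the TCP to the fingertips, in mm); x points along the fingers, y is the direction in which the jaws open and shut, and the axes are right-handed (so a half turn about x gives the same grasp; the last joint's range is limited). The gripper opens to 85 mm and grips with 20 to 120 N. Pads are 22 mm wide; open, the fingers measure 114 mm over their backs; the gripper's body (76 mm by 85 mm) begins 54 mm behind the grasp point. The pads swing forward as they close: fully open they stand 13 mm farther back than shut.
Start: joints at [1.094, 0.359, 1.51, -0, 1.272, -0.115], TCP at [212.374, 561.144, 404.667] pointing down, gripper open.
Joint ranges: [-2.97, 2.97], [-1.01, 2.36], [0.21, 2.38], [-0.96, 4.11], [0.2, 2.71], [-2.98, 2.98]. Speed limits (rad/s): [2.39, 2.39, 3.14, 3.14, 3.14, 3.14].

### API

Orientations are given as a unit quaternion [x, y, z, w].
In Python, from bench import manip, eyes gives the robot as it stands.
- The arm moves only by the tool play_rows, never from a script. Its argument "deltas" is a list of rows, each a list of 2 entries, a list of its own where there are three numbers: the shift along the tool's x, y, z normalised to -1 to 1, where 1 is 0.3 m, then the turn about the tool's x normalised to -1 to 1, where 1 is pi/4 rad. A call has 1 to 10 rows; each row shifts and turns the commanded pose from where the row before left it, along the tool's axes as they then stand; what a row does not reach is not made up. A row lasts 1/10 s, in which the tool goes at most 50 mm and 8.59 degrees, less where a joint would pass 70% of its speed; a pose out of reach is approached as far as the arm can. A call with a number of a shift or a turn outside -1 to 1 is refused whole. A call with a gripper value outside its range is refused whole. "jaw" is the gripper command: -1 is fully open, 1 is shut, values between are in proportion, set as the call begins (left out, the last holds). The fingers move at their own pace and stop on an object; "squeeze" is the grip in N (left out, the last holds). Time passes only in rows, so rows that do not move let the fingers close. It gives the time, the measured TCP pose, the force and the opening at its end, in the units of the state.
- manip.read_state(): the state, without advancing time (a new reading comes with each control period).
- eyes.capture(name): name is "scene" or "top" or "wrist"; returns the picture (420x560x3 uint8, red, green, blue); there is no depth.
- eyes.get_calibration(name): a dict with "fx", "fy", "cx", "cy" (pixels), "k1" (the pictures are not rectified: a ray, as slopes to the right and down, at radius r is drawn at 1 + k1 r^2 times it, then the intrinsics apply), "world_from_camera" (4x4, takes a point from camera to world coordinates); the wrist camera has in their place "mount" (4x4, takes a point from camera to tool coordinates, whose origin is the TCP and whose axes are the tool frame's). Camera axes: x right, y up, looking along -z (the intrinsics and any distortion apply to the point x, -y, -z); pixel columns grow to the right and rows downward; lengths in mm; the calibration is good to about 2 mm. A picture is of the moment at which its call begins: read the wrist's pose just before it. get_calibration takes no time and is no camera call.
- manip.job_done(): hands the job in, once; it reports no verdict.
The state is a dict: "time": time; "joint_pos": joint angles; "qvel": joint speeds; "joint_torque": joint torques, N m; "tool_pos": TCP position; "tool_rot": TCP orientation; "force": force on the tool from outside, world axes, zero at the start; "torque": the same for the moment, N m; "width": finger opening in mm.
Only numpy, scipy, OpenCV 4.12 (cv2) and the standard library are available. Lean on these libraries where they do the work, as an engineer would, in place of code of your own. Each camera call takes 0.05 s, during which the arm holds its last target. There are 200 camera calls.

### The job

Push the aluminium tin that lies in the labeller's sloped gutter up the slope with the fingertips, without grasping, lifting or flicking it, over the crest at the top until it rests in the dip against the end stop. Then push the catch's black plate so that the bar slides fully home behind the tin and it cannot roll back, and move clear. Leave the other tins, the bottles and everything else on the table where they stand.

Things in the scene. Friction and masses are not known exactly. Their poses are not given: they have to be found in the camera images.
- gutter: Fixed labelling machine with its sloped steel infeed gutter, one rigid piece; place and yaw vary. Origin on the table, z up, x across the gutter, +y uphill along it towards the white machine body. Sizes below are in mm in this frame. The gutter's floor is 66 wide (x -33 to 33) between walls 4 thick, about 14 higher than the floor. Machine housing, y 155 to 355, 90 high, label reel on it to z=145.
- low_end (a point): Middle of the floor at the gutter's low end: gutter frame (0, -150, 28) mm. From here the floor rises straight (7 degrees) to the crest. A lip at y -141 to -135, about 10 mm higher than the floor, keeps the tin from rolling out. Axes as gutter.
- crest (a point): Middle of the floor at the crest: gutter frame (0, 55, 53) mm. Beyond it the floor falls 7 degrees to z=47 at y=105, where the upright end stop (6 mm thick, top at z=94) closes the gutter. Just beyond the stop are two rubber rollers, top at z=102. Axes as gutter.
- seat (a point): Where the tin's centre must end: gutter frame (0, 80, 75.4) mm, the centre of a tin lying in the dip between crest and end stop and touching both the dip's floor and the end stop. Axes as gutter.
- tin: Closed aluminium tin on its side in the gutter: cylinder 50 mm across, 60 mm long, about 0.1 to 0.2 kg. Origin at its centre; its x axis is the cylinder axis, across the gutter. Starts against the lip, centre at gutter y=-117, z=57 mm. Rolls freely: let go on the slope it runs back down; once its centre is past the crest it rolls into the dip by itself and stays there.
- catch (a joint): Slide catch: steel bar, gutter y 40 to 50 mm, z 67.5 to 79.5 mm, that slides across the gutter along gutter +x just downhill of the seat. Start 0 to 0.008 m: drawn back (bar tip at x=-38 mm at 0). 0.05 m: fully home at its end of travel, tip at x=+12 mm, 5 mm behind the seated tin. About 1.2 N of friction; stays where left. Its guide bracket: x -42 to -60, y 28 to 62, top z=88 mm.
- catch_plate (a point): Centre of the outer face of the catch's upright black push plate (32 mm wide along gutter y, 46 mm high, 8 mm thick, top 111 mm above the table). The face looks to gutter -x; push it towards gutter +x. In the gutter frame at joint 0: (-119, 45, 87.5) mm. Moves with the catch. Axes as gutter.
- tin_a: Bystander, leave alone: a second, identical tin, standing upright; origin under its centre
- tin_b: Bystander, leave alone: a third, identical tin, standing upright; origin under its centre
- bottle_a: Bystander, leave alone: clear rectangular glass bottle, 28 x 42 x 104 mm, standing; origin under its centre
- bottle_b: Bystander, leave alone: the same kind of glass bottle
- bottle_c: Bystander, leave alone: the same kind of glass bottle
- ferrule: Bystander, leave alone: small aluminium collar, 22 mm across, 18 mm high; origin under its centre
- spray: Bystander, leave alone: slim aluminium spray bottle, 38 mm across, 115 mm high, standing; origin under its centre
- crimper: Bystander, leave alone: hand crimper lying on the table: aluminium drum 52 mm across with two blue handles, 240 mm long; origin under the rear of the drum
Mind the look-alikes: they are no part of the job. What is shaped like the tin but brown or orange is not meant.

How it is judged (in metres and radians):
On the way, in this order (a step that is already met when the one before it is completed fails the run):
1. the tin lies in the dip against the end stop, the catch still open (y of tin in the frame of gutter between 0.074 and 0.086 m and z of tin in the frame of gutter between 0.069 and 0.081 m and linear speed of tin below 0.04 m/s and value of joint catch below 0.03 m), for 0.2 s.
2. the catch is slid home behind the tin (value of joint catch above 0.045 m and y of tin in the frame of gutter above 0.072 m), for 0.2 s.
At the end, for the whole second after the job is handed in: The tin lies at rest on its side in the dip (centre within 6 mm of the seat along the gutter and in height) and the catch is slid home (joint above 45 of its 50 mm) behind it (y of tin in the frame of gutter between 0.074 and 0.086 m and z of tin in the frame of gutter between 0.069 and 0.081 m and linear speed of tin below 0.04 m/s and value of joint catch above 0.045 m and angle between the x axis of tin and the x axis of gutter, either way round below 0.2 rad); the robot touches nothing.
It fails at once if the tin is lifted (about 13 mm or more off the gutter floor) or tipped on end ((y of tin in the frame of gutter below -0.06 m and z of tin in the frame of gutter above 0.078 m) or (y of tin in the frame of gutter below 0 m and z of tin in the frame of gutter above 0.086 m) or z of tin in the frame of gutter above 0.093 m or angle between tin's own x axis and vertical below 1.25 rad or angle between tin's own x axis and vertical above 1.89 rad).
It fails at once if the tin leaves the gutter (z of tin in the frame of gutter below 0.045 m or x of tin in the frame of gutter above 0.03 m or x of tin in the frame of gutter below -0.03 m).
It fails at once if the tin is flicked or let run (faster than 0.6 m/s) (linear speed of tin above 0.6 m/s).
It fails at once if a bystander is moved by more than 25 mm or tipped (distance of any of tin_a, tin_b, bottle_a, bottle_b, bottle_c, ferrule, spray, crimper from where it was at the start of the episode above 0.025 m or angle between any of tin_a, tin_b, bottle_a, bottle_b, bottle_c, ferrule, spray, crimper's own z axis and vertical above 0.35 rad).
It also fails if it takes over 51 s, if anything falls off the work surface, if the arm or the gripper's body presses on something with over 40 N, if the wrist force passes 120 N, or if a joint passes its speed limit or range.

## Working session

There is one attempt and no reset: what is moved stays moved. The work goes in short steps, Python scripts to look and compute and a tool call to move; the robot and the scene stay as the last step left them, time stands still between calls to the robot, and variables do not carry over. Pictures are saved under pics/ and viewed, about 8 in all and at most 12, crops included, and the job is handed in when it is done.

Besides the shell and the picture viewer there is one more tool, called after ">>>" in YAML: its name, and indented under it one key for each argument. play_rows: Moves the arm, as the interface text tells. Its arguments: {"type":"object","properties":{"deltas":{"type":"array","items":{"type":"array"}},"jaw":{"type":"number"},"squeeze":{"type":"number"}},"required":["deltas"]}

```bash
ls; mkdir -p pics
python3 - <<'E'
from bench import manip, eyes
import cv2,numpy as np
s=manip.read_state(); print(s, manip.tcp_to_tips)
for n in ("scene","top"):
    im=eyes.capture(n); cv2.imwrite(f"pics/{n}0.png",im[:,:,::-1]); print(n,eyes.get_calibration(n))
print(eyes.get_calibration("wrist"))
E
```

```text
pics
{'time': 0.0, 'joint_pos': array([ 1.09391223e+00,  3.59535594e-01,  1.51146897e+00, -1.19681957e-05,
        1.27248433e+00, -1.15090533e-01]), 'qvel': array([ 3.54699798e-04,  5.51225386e-04, -1.72665895e-04,  7.80077593e-05,
        5.41400145e-04, -2.58991431e-04]), 'joint_torque': array([-1.61798333e-03, -5.27579606e+01, -2.78631574e+01, -3.66502127e-04,
        1.29170009e-02,  2.49761871e-05]), 'tool_pos': array([212.20443573, 560.82575644, 403.82115608]), 'tool_rot': array([ 0.12657312,  0.69576034, -0.12785801,  0.69537697]), 'force': array([ 0.51568323, -0.42539109, -0.11137942]), 'torque': array([-0.01298477,  0.02481694, -0.00713097]), 'width': 85.38418895272359} 173.4
scene {'fx': 407.7454103670967, 'fy': 407.7454103670967, 'cx': 274.1060841256469, 'cy': 199.77744757481685, 'k1': -0.12544842571108208, 'world_from_camera': array([[ 8.74109412e-01, -2.64928963e-01,  4.07118386e-01,
         9.30023385e+02],
       [ 4.85655009e-01,  4.62052094e-01, -7.42055979e-01,
        -7.50628313e+02],
       [ 8.48221864e-03,  8.46357198e-01,  5.32548162e-01,
         5.19130463
[... 373 characters left out ...]
, -5.07936962e-03,
        -1.45330477e+02],
       [-1.40761859e-03,  1.78739558e-01,  9.83895416e-01,
         1.12729225e+03],
       [ 0.00000000e+00,  0.00000000e+00,  0.00000000e+00,
         1.00000000e+00]])}
{'fx': 291.40286378969876, 'fy': 291.40286378969876, 'cx': 282.4550498135356, 'cy': 208.08424637828978, 'k1': -0.004186232014492852, 'mount': array([[ 5.15925745e-04,  3.25863360e-01, -9.45416736e-01,
         3.09949398e+01],
       [ 9.99999841e-01, -3.83186605e-04,  4.13636837e-04,
        -1.48850918e-02],
       [-2.27481939e-04, -9.45416799e-01, -3.25863506e-01,
        -8.43421060e+01],
       [ 0.00000000e+00,  0.00000000e+00,  0.00000000e+00,
         1.00000000e+00]])}
```

View pics/scene0.png

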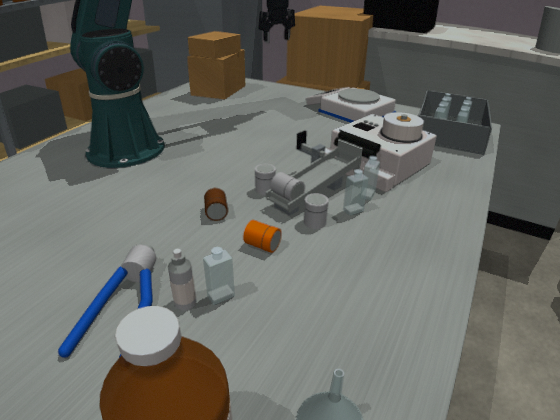

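View pics/top0.png

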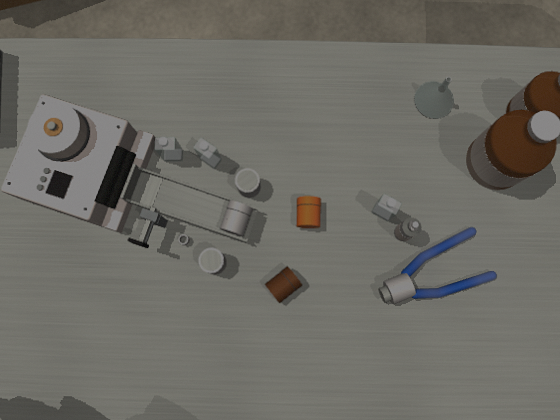

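The top view shows the machine at the left, with its gutter running from about (130,180) to (252,225). The grey tin in the gutter is at (236,217) and the catch plate at about (143,238). Two other grey tins stand upright at (247,181) and (211,261). The brown one at (284,284) and the orange one at (309,211) are decoys. I'll enlarge the gutter to confirm the tin.

Run:
```python
import cv2
im=cv2.imread("pics/top0.png")[130:280,80:280]
cv2.imwrite("pics/crop1.png",cv2.resize(im,None,fx=4,fy=4,interpolation=cv2.INTER_CUBIC))
```

```text
(no output)
```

View pics/crop1.png

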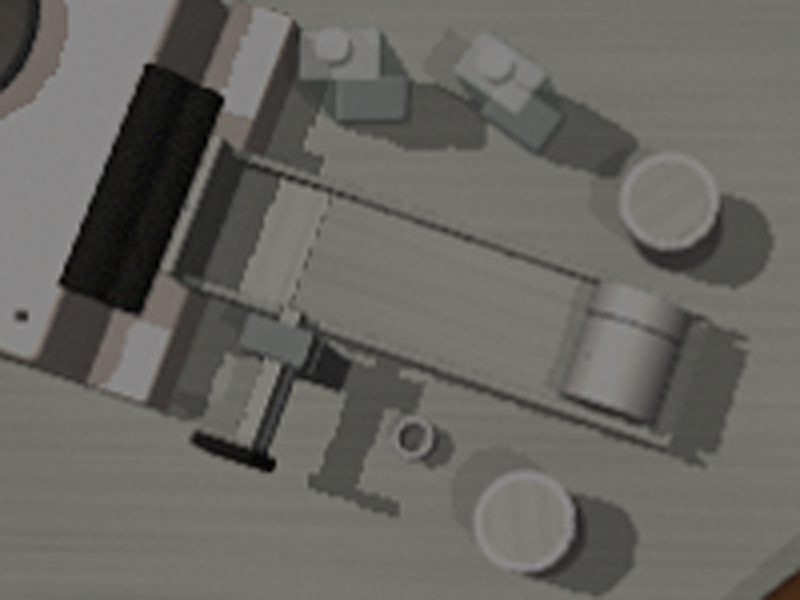

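The cylinder at (237,217) is grey, lies on its side between the gutter walls and sits at the low end, so it is the tin. I'll fit the gutter pose from the end stop, plate, bracket and tin.

```bash
cat > h.py <<'E'
import numpy as np
from bench import manip, eyes
from scipy.optimize import least_squares
from scipy.spatial.transform import Rotation as R
def proj(c,T,P):
    q=(np.linalg.inv(T)@np.c_[P,np.ones(len(P))].T).T[:,:3]
    s=np.c_[q[:,0],-q[:,1]]/(-q[:,2:3]); s=s*(1+c["k1"]*(s**2).sum(1,keepdims=True))
    return s*[c["fx"],c["fy"]]+[c["cx"],c["cy"]]
def g2w(p,G): 
    G=np.atleast_2d(G); x,y,a=p[:3]
    return np.c_[x+np.cos(a)*G[:,0]-np.sin(a)*G[:,1], y+np.sin(a)*G[:,0]+np.cos(a)*G[:,1], G[:,2]]
E
python3 - <<'E'
from h import *
c=eyes.get_calibration("top")
px=np.array([[222,140],[172,270],[233,451],[195,437],[272,465],[277,341],[630,350]])/4+[80,130]
def G(q): return np.array([[33,108,94],[-33,108,94],[-115+q,45,111],[-115+q,61,111],[-115+q,29,111],[-51,45,88],[0,-117,57]])
f=lambda p:(proj(c,c["world_from_camera"],g2w(p,G(p[3])))-px).ravel()
r=least_squares(f,[450,300,-.35,4]); print(r.x,np.degrees(r.x[2])); print(f(r.x).reshape(-1,2).round(1))
for n,g in dict(tin=[0,-117,57],crest=[0,55,53],seat=[0,80,75],plate=[-119,45,87]).items():
    w=g2w(r.x,[g])[0]; print(n,w.round(0),np.hypot(*w[:2]).round())
# bystanders on table rough, height guess
for n,u,z in [("tin_a",(668,200),60),("tin_b",(525,522),60),("ferr",(415,437),18),("botA",(332,48),104),("botB",(497,68),104)]:
    u=np.array(u)/4+[80,130]
    s=least_squares(lambda v:(proj(c,c["world_from_camera"],np.array([[v[0],v[1],z]]))-u).ravel(),[450,300]).x
    d=s-r.x[:2];a=r.x[2]; print(n,s.round(),"gutter",np.round([np.cos(a)*d[0]+np.sin(a)*d[1],-np.sin(a)*d[0]+np.cos(a)*d[1]]))
# tool yaw
st=manip.read_state(); M=R.from_quat(st["tool_rot"]).as_matrix(); print(M.round(3))
E
```

```text
[ 6.06880641e+02  6.38884302e+01 -2.76860874e-01  4.47303466e+00] -15.86295957130829
[[-0.7  1.2]
 [ 0.5 -0.4]
 [-0.5 -0.2]
 [ 1.2  0.8]
 [-2.5 -1.3]
 [ 1.7  0.1]
 [ 0.4 -0.2]]
tin [575. -49.  57.] 577.0
crest [622. 117.  53.] 633.0
seat [629. 141.  75.] 644.0
plate [505. 140.  87.] 524.0
tin_a [652. -65.] gutter [  79. -111.]
tin_b [486.   1.] gutter [-99. -93.]
ferr [532.  67.] gutter [-72. -18.]
botA [716. 103.] gutter [95. 67.]
botB [708.  19.] gutter [109. -15.]
[[-0.001  0.354  0.935]
 [-0.002  0.935 -0.354]
 [-1.    -0.002 -0.   ]]
```

>>> play_rows:
  deltas:
    - [[0,0,0],0.19]
    - [[0,0,0],0.19]
    - [[0,0,0],0.19]
    - [[0,0,0],0.19]
    - [[0,0,0],0.19]
    - [[0,0,0],0.19]
    - [[0,0,0],0.19]
    - [[0,0,0],0.19]
    - [[0,0,0],0.19]
    - [[0,0,0],0.19]
  jaw: 0.58
  squeeze: 30

```text
time: 1.1
tool_pos: [212.3, 561.0, 404.1]
tool_rot: [-0.566, -0.422, 0.567, -0.423]
force: [0.4, 0.8, -0.3]
width: 17.9
```

>>> play_rows:
  deltas:
    - [[0,0.14,0.086],0.04]
    - [[0,0.14,0.086],0]
    - [[0,0.14,0.086],0]
    - [[0,0.14,0.086],0]
    - [[0,0.14,0.086],0]
    - [[0,0.14,0.086],0]
    - [[0,0.14,0.086],0]
    - [[0,0.14,0.086],0]
    - [[0,0.14,0.086],0]
    - [[0,0.14,0.086],0]

```text
time: 2.1
tool_pos: [533.9, 185.0, 404.4]
tool_rot: [-0.572, -0.416, 0.572, -0.415]
force: [1.2, 1.9, -0.3]
width: 17.8
```

>>> play_rows:
  deltas:
    - [[0,0.14,0.086],0]
    - [[0,0.14,0.086],0]
    - [[0,0.08,0.08],0]
    - [[0,0,0],0]
    - [[0,0,0],0]

```text
time: 2.6
tool_pos: [612.3, 80.9, 404.0]
tool_rot: [-0.572, -0.415, 0.573, -0.414]
force: [-0.2, -0.0, -0.4]
width: 18.2
```

Run:
```python
from h import *
import cv2
s=manip.read_state(); M=R.from_quat(s["tool_rot"]).as_matrix()
print(s["time"],s["tool_pos"],s["width"],np.degrees(np.arctan2(M[1,1],M[0,1])),s["force"])
np.savez("w1.npz",p=s["tool_pos"],q=s["tool_rot"])
im=eyes.capture("wrist"); cv2.imwrite("pics/w1.png",im[:,:,::-1])
cv2.imwrite("pics/w1b.png",cv2.resize(im[:,:,::-1],(800,600),interpolation=cv2.INTER_CUBIC))
```

```text
2.6 [612.30610442  80.8624208  403.99237967] 18.20054934958891 -18.140922446967274 [-0.15943884 -0.01117693 -0.40257448]
```

View pics/w1b.png

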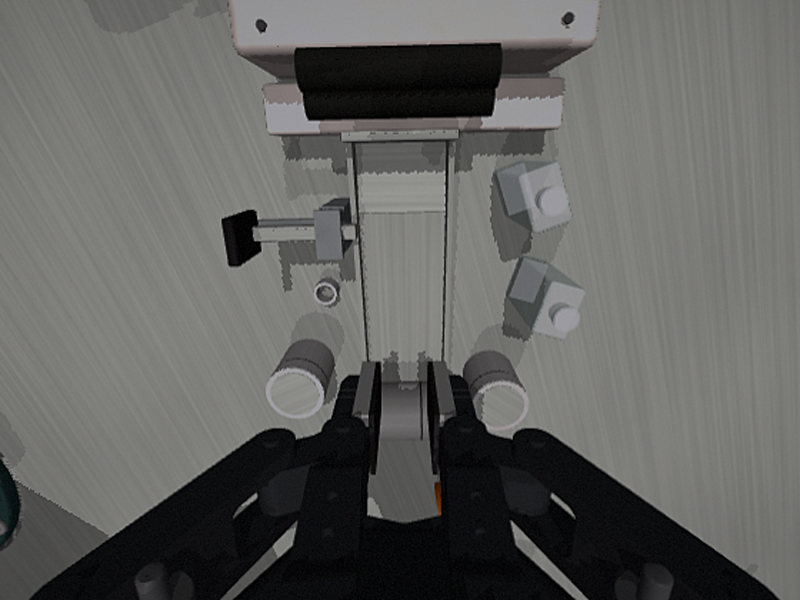

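Close view: the gutter's midline runs from about (403,155) to (405,360), almost parallel to the tool. The crest line is at row 212, the end stop's top at rows 131-140, the bracket's top at (314-341, 209-260) and the plate at (240,238). I'll fit the pose to these.

Run:
```python
from h import *
d=np.load("w1.npz"); T=np.eye(4); T[:3,:3]=R.from_quat(d["q"]).as_matrix(); T[:3,3]=d["p"]
c=eyes.get_calibration("wrist"); W=T@c["mount"]
px=np.array([[342,140],[459,138],[357,212],[446,213],[314,209],[341,209],[316,260],[342,259],[357,160],[450,150]])*.7
zw=lambda y:28+(y+150)*.122+14
G=np.array([[-37,105,94],[37,105,94],[-33,55,53],[33,55,53],[-60,62,88],[-42,62,88],[-60,28,88],[-42,28,88.]])
f=lambda p:(proj(c,W,g2w(p,G))-px[:8]).ravel()
r=least_squares(f,[607,64,-.31],loss="soft_l1"); print(r.x,np.degrees(r.x[2])); print((f(r.x).reshape(-1,2)).round(1))
np.save("g.npy",r.x)
q=[];
for q in (0,4,8): print(q,(proj(c,W,g2w(r.x,[[-119+q,29,111],[-119+q,61,111],[-111+q,29,111],[-38+q,45,79]]))/.7).round().tolist())
print((proj(c,W,g2w(r.x,[[0,-117,82]]))/.7).round(), (proj(c,W,g2w(r.x,[[30,-117,82],[-30,-117,82]]))/.7).round().tolist())
p=d["p"][:2]-r.x[:2];a=r.x[2]; print("tcp in gutter",np.cos(a)*p[0]+np.sin(a)*p[1],-np.sin(a)*p[0]+np.cos(a)*p[1])
ct=eyes.get_calibration("top"); print((proj(ct,ct["world_from_camera"],g2w(r.x,[[0,-117,57],[0,108,94],[-111,45,111]]))-[80,130])*4)
```

```text
[ 6.07092784e+02  6.90415867e+01 -3.04062144e-01] -17.42147754336696
[[-0.2  0.5]
 [ 0.4  0.8]
 [ 1.1  0.3]
 [-0.4 -1.1]
 [-0.8  0.3]
 [-1.1  0. ]
 [ 0.6 -1. ]
 [ 0.3 -0.6]]
0 [[219.0, 267.0], [211.0, 217.0], [231.0, 266.0], [348.0, 232.0]]
4 [[225.0, 266.0], [217.0, 217.0], [237.0, 266.0], [354.0, 232.0]]
8 [[231.0, 266.0], [224.0, 217.0], [244.0, 266.0], [360.0, 232.0]]
[[405. 427.]] [[441.0, 426.0], [368.0, 427.0]]
tcp in gutter 1.4350359395362955 12.839450797396937
[[619.59841191 354.45256912]
 [188.57055127 200.22767642]
 [214.97741023 446.06400575]]
```

>>> play_rows:
  deltas:
    - [[0,0,0.148],0]
    - [[0,0,0.148],0]
    - [[0,0,0.148],0]
    - [[0,0,0.148],0]
    - [[0.1,0,0],0]
    - [[0.1,0,0],0]
    - [[0.1,0,0],0]
    - [[0.1,0,0],0]
    - [[0,0,0],0]
    - [[0,0,0],0]

```text
time: 3.65
tool_pos: [557.1, -86.1, 284.9]
tool_rot: [-0.572, -0.416, 0.572, -0.415]
force: [0.7, 0.5, 0.5]
width: 18.1
```

Run:
```python
from h import *
import cv2
s=manip.read_state(); M=R.from_quat(s["tool_rot"]).as_matrix()
p=s["tool_pos"]; g=np.array([607,67,-.308]);a=g[2];d=p[:2]-g[:2]
print(s["time"],p,np.degrees(np.arctan2(M[1,1],M[0,1])),M[:,0],s["force"],"gutter",np.cos(a)*d[0]+np.sin(a)*d[1],-np.sin(a)*d[0]+np.cos(a)*d[1])
np.savez("w2.npz",p=s["tool_pos"],q=s["tool_rot"])
im=eyes.capture("wrist"); cv2.imwrite("pics/w2.png",im[:,:,::-1])
im=eyes.capture("top")[130:280,80:280]; cv2.imwrite("pics/t2.png",cv2.resize(im[:,:,::-1],None,fx=4,fy=4))
```

```text
3.65 [557.09278633 -86.14777303 284.90875166] -17.941416221525348 [-1.37515941e-03  4.86701032e-04 -9.99998936e-01] [0.6898745  0.52958184 0.48381076] gutter -1.1314070952593838 -161.07045129371943
```

View pics/w2.png

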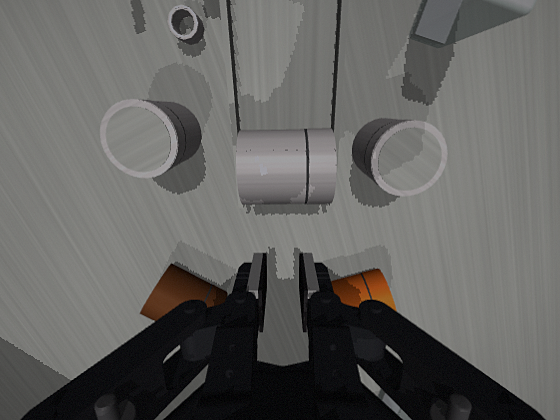

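The gutter tin is centred at (286,166), square to the tool and about 2 mm to the right of the jaw axis at column 282. It is about 46 mm ahead of the TCP, where 44 was predicted. I'll shift 2 mm and descend behind it.

>>> play_rows:
  deltas:
    - [[0.055,0.007,0.003],0]
    - [[0.055,0,0],0]
    - [[0.055,0,0],0]
    - [[0.05,0,0],0]
    - [[0,0,0],0]
    - [[0,0,0],0]

```text
time: 4.35
tool_pos: [559.8, -88.9, 221.5]
tool_rot: [0.573, 0.415, -0.572, 0.416]
force: [-0.4, 0.5, 1.0]
width: 18.1
```

>>> play_rows:
  deltas:
    - [[0,0,-0.01],0]
    - [[0,0,-0.01],0]
    - [[0,0,-0.01],0]
    - [[0,0,-0.01],0]
    - [[0,0,0],0]

```text
time: 4.85
tool_pos: [563.0, -77.0, 220.4]
tool_rot: [0.572, 0.416, -0.572, 0.416]
force: [-0.7, -0.9, 0.7]
width: 17.7
```

>>> play_rows:
  deltas:
    - [[-0.0012,0,-0.01],0]
    - [[-0.0012,0,-0.01],0]
    - [[-0.0016,0,-0.013],0]
    - [[-0.002,0,-0.016],0]
    - [[-0.002,0,-0.016],0]
    - [[-0.002,0,-0.016],0]
    - [[-0.002,0,-0.016],0]
    - [[-0.002,0,-0.016],0]
    - [[-0.002,0,-0.016],0]
    - [[-0.002,0,-0.016],0]

```text
time: 5.85
tool_pos: [576.4, -35.7, 225.6]
tool_rot: [-0.572, -0.415, 0.572, -0.415]
force: [-0.1, -0.4, 0.5]
width: 18.1
```

Run:
```python
from h import *
import cv2
s=manip.read_state()
p=s["tool_pos"]; g=np.array([607,67,-.308]);a=g[2];d=p[:2]-g[:2]
print(s["time"],p,s["force"],"gutter",np.cos(a)*d[0]+np.sin(a)*d[1],-np.sin(a)*d[0]+np.cos(a)*d[1])
im=eyes.capture("wrist"); cv2.imwrite("pics/w3.png",im[:,:,::-1])
```

```text
5.85 [576.41074879 -35.68798121 225.6326475 ] [-0.09354615 -0.39177212  0.484214  ] gutter 1.9804310209616531 -107.12890211624038
```

View pics/w3.png

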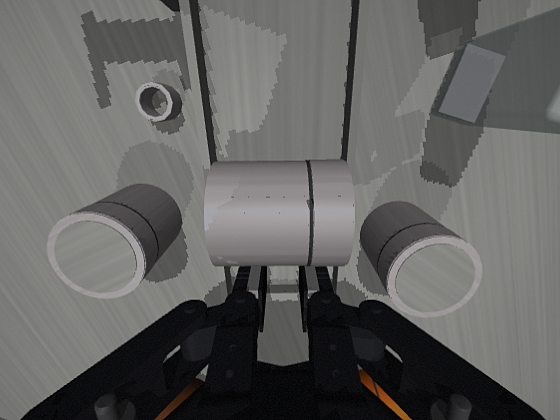

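The fingertips are rolling the tin up. It is square at (280,213), between the walls, and the standing tins are clear. I'll continue.

>>> play_rows:
  deltas:
    - [[-0.0024,-0.0003,-0.02],0]
    - [[-0.0024,-0.0003,-0.02],0]
    - [[-0.0024,-0.0003,-0.02],0]
    - [[-0.0024,-0.0003,-0.02],0]
    - [[-0.0024,-0.0003,-0.02],0]
    - [[-0.0024,0,-0.02],0]
    - [[-0.0024,0,-0.02],0]
    - [[-0.0024,0,-0.02],0]
    - [[-0.0024,0,-0.02],0]
    - [[-0.0024,0,-0.02],0]

```text
time: 6.9
tool_pos: [594.5, 21.6, 232.8]
tool_rot: [-0.572, -0.415, 0.572, -0.415]
force: [-0.3, -0.2, 0.9]
width: 17.7
```

>>> play_rows:
  deltas:
    - [[-0.0024,0,-0.018],0]
    - [[-0.0024,0,-0.018],0]
    - [[-0.0022,0,-0.018],0]
    - [[-0.0022,0,-0.018],0]
    - [[-0.0018,0,-0.015],0]
    - [[-0.0018,0,-0.015],0]
    - [[-0.0015,0,-0.012],0]
    - [[-0.0012,0,-0.01],0]
    - [[-0.0012,0,-0.01],0]
    - [[0,0,0],0]

```text
time: 7.9
tool_pos: [607.0, 59.7, 237.8]
tool_rot: [0.572, 0.416, -0.572, 0.416]
force: [0.0, 0.1, -0.7]
width: 18.1
```

Run:
```python
from h import *
import cv2
s=manip.read_state()
p=s["tool_pos"]; g=np.array([607,67,-.308]);a=g[2];d=p[:2]-g[:2]
print(s["time"],p,s["force"],"gutter",np.cos(a)*d[0]+np.sin(a)*d[1],-np.sin(a)*d[0]+np.cos(a)*d[1])
im=eyes.capture("wrist"); cv2.imwrite("pics/w4.png",im[:,:,::-1])
```

```text
7.9 [607.01196877  59.69536778 237.8258162 ] [ 0.02706496  0.09178326 -0.73745541] gutter 2.2258293457201863 -6.957260868190081
```

View pics/w4.png

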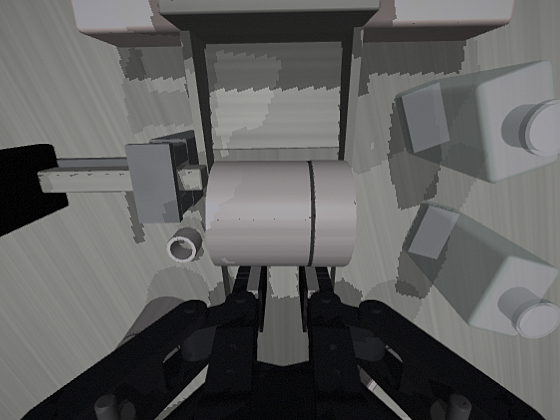

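The tin is now at about y=30, with the crest line at row 150. The bar tip at (207,178) sits just off the tin's left edge. I'll go on slowly over the crest.

>>> play_rows:
  deltas:
    - [[-0.0012,0,-0.01],0]
    - [[-0.0012,0,-0.01],0]
    - [[-0.0012,0,-0.01],0]
    - [[-0.0012,0,-0.01],0]
    - [[-0.0012,0,-0.01],0]
    - [[-0.001,0,-0.008],0]
    - [[0,0,-0.008],0]
    - [[0,0,-0.007],0]
    - [[0,0,-0.007],0]
    - [[0,0,-0.007],0]

```text
time: 8.95
tool_pos: [614.9, 84.3, 239.9]
tool_rot: [-0.572, -0.415, 0.572, -0.415]
force: [-0.1, -2.0, 1.2]
width: 17.9
```

>>> play_rows:
  deltas:
    - [[0,0,-0.007],0]
    - [[0,0,-0.007],0]
    - [[0,0,-0.007],0]
    - [[0,0,-0.007],0]
    - [[0,0,0],0]
    - [[0,0,0],0]
    - [[0,0,0],0]
    - [[0,0,0],0]

```text
time: 9.75
tool_pos: [617.5, 92.1, 239.9]
tool_rot: [-0.572, -0.415, 0.572, -0.415]
force: [-0.3, -0.2, -0.9]
width: 17.8
```

Run:
```python
from h import *
import cv2
s=manip.read_state()
p=s["tool_pos"]; g=np.array([607,67,-.308]);a=g[2];d=p[:2]-g[:2]
print(s["time"],p,s["force"],"gutter",np.cos(a)*d[0]+np.sin(a)*d[1],-np.sin(a)*d[0]+np.cos(a)*d[1])
im=eyes.capture("wrist"); cv2.imwrite("pics/w5.png",im[:,:,::-1])
```

```text
9.75 [617.50322282  92.07553332 239.86783799] [-0.27435732 -0.20490451 -0.93734093] gutter 2.4072276839003823 27.079610703481794
```

View pics/w5.png

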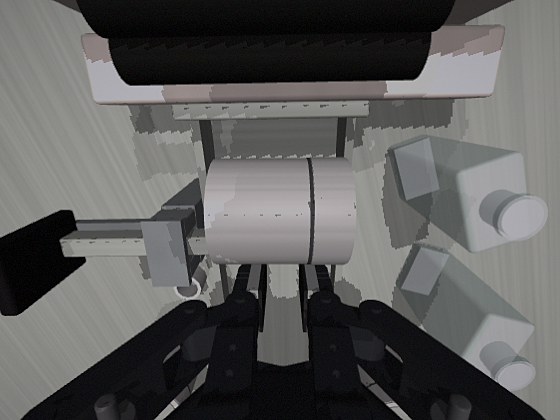

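The tin is still against the fingers, just short of the crest. The bar is alongside it and not caught.

>>> play_rows:
  deltas:
    - [[0,0,-0.007],0]
    - [[0,0,-0.007],0]
    - [[0,0,-0.007],0]
    - [[0,0,-0.007],0]
    - [[0,0,-0.007],0]
    - [[0,0,0],0]
    - [[0,0,0],0]
    - [[0,0,0],0]
    - [[0,0,0],0]
    - [[0,0,0],0]

```text
time: 10.8
tool_pos: [620.8, 102.0, 239.9]
tool_rot: [-0.572, -0.415, 0.572, -0.415]
force: [0.2, 0.5, -0.5]
width: 17.9
```

Run:
```python
from h import *
import cv2
s=manip.read_state()
p=s["tool_pos"]; g=np.array([607,67,-.308]);a=g[2];d=p[:2]-g[:2]
print(s["time"],p,s["force"],"gutter",np.cos(a)*d[0]+np.sin(a)*d[1],-np.sin(a)*d[0]+np.cos(a)*d[1])
im=eyes.capture("wrist"); cv2.imwrite("pics/w6.png",im[:,:,::-1])
```

```text
10.8 [620.78328147 102.04276162 239.91126175] [ 0.23547292  0.54389905 -0.46540175] gutter 2.5113338651537696 37.57215980477128
```

View pics/w6.png

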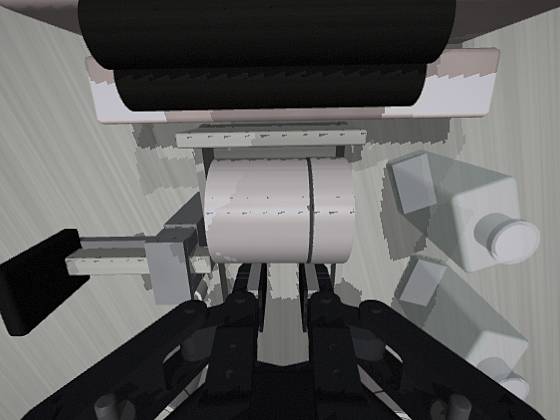

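The tin is past the crest with about 7 mm left to the stop, and it hasn't rolled away from the fingers. I'll push the rest gently.

>>> play_rows:
  deltas:
    - [[0.003,0,-0.004],0]
    - [[0.003,0,-0.004],0]
    - [[0.003,0,-0.004],0]
    - [[0,0,-0.004],0]
    - [[0,0,-0.004],0]
    - [[0,0,0],0]
    - [[0,0,0],0]

```text
time: 11.55
tool_pos: [622.7, 107.9, 237.2]
tool_rot: [0.572, 0.415, -0.572, 0.416]
force: [0.0, -0.2, -0.2]
width: 17.9
```

```bash
cat > tr.py <<'E'
from h import *
import cv2,sys
s=manip.read_state()
p=s["tool_pos"]; g=np.array([607,67,-.308]);a=g[2];d=p[:2]-g[:2]
print(s["time"],p,s["force"],"gutter",np.cos(a)*d[0]+np.sin(a)*d[1],-np.sin(a)*d[0]+np.cos(a)*d[1])
im=eyes.capture("wrist"); cv2.imwrite(f"pics/{sys.argv[1]}.png",im[:,:,::-1])
# columns profile at col 260: rows of strong gradient
gr=cv2.cvtColor(im,cv2.COLOR_RGB2GRAY).astype(float)[:,225:300].mean(1)
print([(i,int(gr[i+2]-gr[i-2])) for i in range(90,290) if abs(gr[i+2]-gr[i-2])>15])
E
python3 tr.py w7
python3 - <<'E'
import cv2
gr=cv2.cvtColor(cv2.imread("pics/w6.png"),cv2.COLOR_BGR2GRAY).astype(float)[:,225:300].mean(1)
print([(i,int(gr[i+2]-gr[i-2])) for i in range(90,290) if abs(gr[i+2]-gr[i-2])>15])
E
```

```text
11.55 [622.69375091 107.88573288 237.24258625] [ 0.02144202 -0.17742446 -0.24126845] gutter 2.560583639598226 43.71933648334306
[(121, 23), (122, 98), (123, 136), (124, 140), (125, 104), (126, 23), (127, -23), (128, -29), (129, -39), (130, -43), (131, -27), (132, -25), (133, -35), (134, -26), (135, -31), (136, -26), (138, 27), (139, 31), (140, 31), (141, 21), (146, 15), (147, 58), (148, 80), (149, 81), (150, 50), (160, -19), (161, -57), (162, -80), (163, -75), (164, -54), (167, 24), (168, 40), (169, 54), (170, 62), (171, 50), (172, 33), (173, 18), (202, 17), (213, -31), (217, 25), (261, -16), (262, -22), (263, -31), (264, -25), (267, 19), (268, 17)]
[(106, 24), (107, 92), (108, 127), (109, 128), (110, 95), (111, 28), (115, -15), (116, -23), (117, -33), (118, -41), (119, -30), (121, -18), (122, -25), (123, -25), (124, -17), (126, 27), (127, 24), (129, 18), (130, 60), (131, 78), (132, 75), (133, 39), (143, -19), (144, -52), (145, -62), (146, -51), (147, -33), (156, -25), (157, -19), (159, 27), (160, 51), (161, 46), (162, 24), (165, 15), (253, -15), (254, -16), (255, -15), (258, -17), (259, -23), (260, -27), (263, 17), (264, 22)]
```

>>> play_rows:
  deltas:
    - [[0,0,-0.004],0]
    - [[0,0,-0.004],0]
    - [[0,0,0],0]
    - [[0,0,0],0]

```text
time: 12.0
tool_pos: [623.4, 110.1, 237.2]
tool_rot: [-0.572, -0.415, 0.572, -0.416]
force: [0.2, -0.6, -0.4]
width: 17.9
```

```bash
python3 tr.py w8
```

```text
12.0 [623.43800771 110.0834273  237.20727056] [ 0.21724578 -0.60570668 -0.40302201] gutter 2.6035785965199167 46.039235261952186
[(127, 65), (128, 127), (129, 143), (130, 129), (131, 50), (132, -19), (133, -42), (134, -46), (135, -32), (136, -28), (137, -39), (138, -28), (139, -30), (140, -25), (143, 29), (144, 32), (145, 31), (146, 16), (153, 56), (154, 80), (155, 81), (156, 53), (166, -24), (167, -60), (168, -76), (169, -66), (170, -40), (172, 42), (173, 52), (174, 62), (175, 53), (176, 37), (177, 20), (260, -17), (261, -21), (262, -19), (263, -23), (264, -26), (268, 17)]
```

View pics/w8.png

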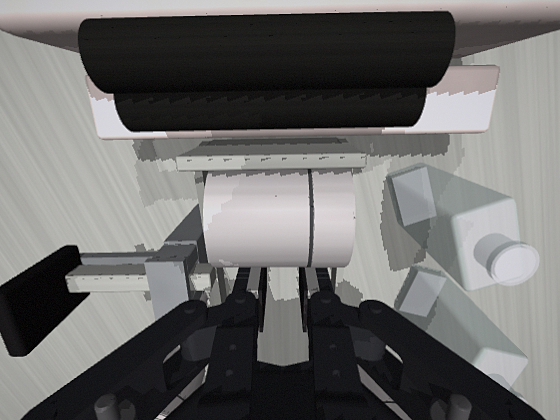

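The tin is against or very near the stop: its upper edge meets the stop at row 169 and it fills columns 205-355. I'll creep on until the force shows it is seated.

>>> play_rows:
  deltas:
    - [[0,0,-0.003],0]
    - [[0,0,0],0]
    - [[0,0,0],0]

```text
time: 12.35
tool_pos: [623.6, 110.5, 237.2]
tool_rot: [-0.572, -0.415, 0.572, -0.416]
force: [-0.3, -5.0, 0.7]
width: 17.8
```

>>> play_rows:
  deltas:
    - [[0,0,-0.003],0]
    - [[0,0,0],0]
    - [[0,0,0],0]

```text
time: 12.65
tool_pos: [623.7, 110.7, 237.1]
tool_rot: [-0.571, -0.415, 0.573, -0.416]
force: [-1.3, -8.5, 1.9]
width: 17.8
```

```bash
python3 tr.py w9
```

```text
12.65 [623.71880747 110.73730563 237.14128495] [-1.25923162 -8.45977842  1.86564207] gutter 2.67293900642688 46.7474686361361
[(128, 71), (129, 131), (130, 142), (131, 122), (132, 40), (133, -27), (134, -47), (135, -43), (136, -27), (137, -36), (138, -37), (139, -26), (140, -31), (143, 17), (144, 31), (145, 32), (146, 29), (154, 49), (155, 79), (156, 82), (157, 60), (167, -18), (168, -55), (169, -74), (170, -68), (171, -46), (173, 42), (174, 52), (175, 62), (176, 52), (177, 36), (178, 21), (261, -18), (262, -19), (263, -20), (264, -27), (265, -18)]
```

Contact force is 8.5 N against the stop, so the tin is seated. I'll back off, rise and close the jaws.

>>> play_rows:
  deltas:
    - [[0,0,0.006],0]
    - [[0,0,0.012],0]
    - [[0,0,0.02],0]
    - [[-0.04,0,0],0]
    - [[-0.12,0,0],0]
    - [[-0.12,0,0],0]
    - [[0,0,0],0]
    - [[0,0,0],0]

```text
time: 13.5
tool_pos: [620.8, 101.1, 323.1]
tool_rot: [0.573, 0.415, -0.571, 0.416]
force: [0.3, -0.6, -0.4]
width: 17.8
```

>>> play_rows:
  deltas:
    - [[0,-0.13,-0.009],0]
    - [[0,-0.13,-0.009],0]
    - [[0,-0.13,-0.009],0]
    - [[0,-0.13,-0.009],0]
    - [[0,0,0],0]
    - [[0,0,0],0]
    - [[0,0,0],0]
  jaw: 1

```text
time: 14.2
tool_pos: [476.4, 159.4, 321.0]
tool_rot: [0.572, 0.415, -0.572, 0.416]
force: [0.0, 0.2, 0.0]
width: 0.2
```

```bash
python3 tr.py w10
python3 - <<'E'
from h import *
p=manip.read_state()["tool_pos"]; g=np.array([607.1,69,-.306]);a=g[2];d=p[:2]-g[:2]
print("gutter",np.cos(a)*d[0]+np.sin(a)*d[1],-np.sin(a)*d[0]+np.cos(a)*d[1])
E
```

```text
14.2 [476.35855901 159.4490513  321.04203155] [0.00669813 0.17619716 0.02870571] gutter -152.51992816301976 48.49417184226587
[(251, -17), (252, -22), (253, -17), (261, -25), (262, -26), (263, -28), (264, -22)]
gutter -151.62879654407797 46.822838966037324
```

View pics/w10.png

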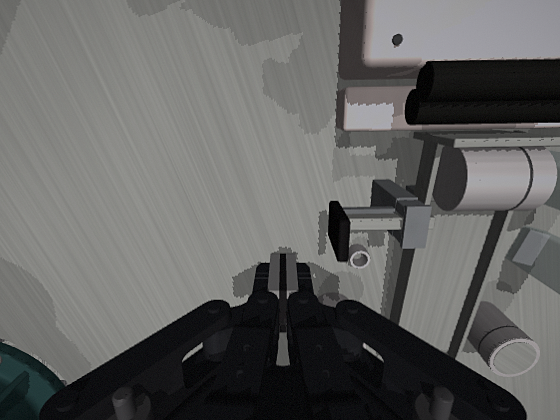

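The tin has stayed against the stop, at (498,180). The plate is at (340,232), about 18 mm or more to the right of the closed fingers and level with them. I'll descend and push.

>>> play_rows:
  deltas:
    - [[0.08,0,-0.01],0]
    - [[0.08,0,0],0]
    - [[0.07,0,0],0]
    - [[0,0,0],0]
    - [[0,0,0],0]

```text
time: 14.75
tool_pos: [477.1, 162.1, 252.1]
tool_rot: [-0.572, -0.415, 0.573, -0.415]
force: [0.2, -0.4, -0.5]
width: 0.3
```

>>> play_rows:
  deltas:
    - [[0,0.02,0],0]
    - [[0,0.02,0],0]
    - [[0,0.015,0],0]
    - [[0,0.015,0],0]
    - [[0,0.015,0],0]
    - [[0,0.015,0],0]
    - [[0,0.015,0],0]
    - [[0,0.015,0],0]
    - [[0,0.015,0],0]
    - [[0,0.015,0],0]

```text
time: 15.75
tool_pos: [522.3, 147.5, 252.1]
tool_rot: [-0.572, -0.416, 0.572, -0.415]
force: [-1.5, 0.4, 0.9]
width: 0.2
```

>>> play_rows:
  deltas:
    - [[0,0.012,0],0]
    - [[0,0.012,0],0]
    - [[0,0.012,0],0]
    - [[0,0,0],0]

```text
time: 16.15
tool_pos: [532.8, 143.9, 252.2]
tool_rot: [0.572, 0.415, -0.572, 0.416]
force: [0.4, -0.5, -0.6]
width: 0.0
```

```bash
python3 tr.py w11 | head -1
python3 - <<'E'
from h import *
p=manip.read_state()["tool_pos"]; g=np.array([607.1,69,-.306]);a=g[2];d=p[:2]-g[:2]
print("gutter",np.cos(a)*d[0]+np.sin(a)*d[1],-np.sin(a)*d[0]+np.cos(a)*d[1])
E
```

```text
16.15 [532.84847778 143.92063876 252.18886485] [ 0.37937251 -0.47994007 -0.58537549] gutter -93.98083385642397 50.821607431120114
gutter -93.54170900849685 49.07757150488223
```

>>> play_rows:
  deltas:
    - [[0,0.006,0],0]
    - [[0,0.006,0],0]
    - [[0,0.006,0],0]
    - [[0,0.006,0],0]
    - [[0,0,0],0]

```text
time: 16.7
tool_pos: [539.4, 141.8, 252.2]
tool_rot: [0.572, 0.415, -0.572, 0.416]
force: [-0.6, -0.6, 0.1]
width: -0.1
```

>>> play_rows:
  deltas:
    - [[0,0.005,0],0]
    - [[0,0.005,0],0]
    - [[0,0,0],0]

```text
time: 17.0
tool_pos: [542.2, 141.0, 252.2]
tool_rot: [0.572, 0.415, -0.572, 0.416]
force: [0.5, 0.3, 0.1]
width: 0.2
```

>>> play_rows:
  deltas:
    - [[0,0.003,0],0]
    - [[0,0.003,0],0]
    - [[0,0,0],0]

```text
time: 17.3
tool_pos: [542.9, 140.7, 252.1]
tool_rot: [-0.572, -0.416, 0.573, -0.415]
force: [-4.4, 1.8, 3.0]
width: 0.1
```

The force rises at gutter x of about -83, where the end of travel was predicted at -83.5. One more nudge, then retreat.

>>> play_rows:
  deltas:
    - [[0,0.003,0],0]
    - [[0,0,0],0]
    - [[0,0,0],0]

```text
time: 17.6
tool_pos: [543.1, 140.7, 252.1]
tool_rot: [-0.571, -0.416, 0.573, -0.415]
force: [-6.8, 3.6, 4.2]
width: -0.1
```

>>> play_rows:
  deltas:
    - [[0,-0.006,0],0]
    - [[0,-0.02,0],0]
    - [[0,-0.06,0],0]
    - [[0,-0.1,0],0]
    - [[-0.12,0,0],0]
    - [[-0.14,0,0],0]
    - [[-0.14,0,0],0]
    - [[0,0.05,0.1],0]
    - [[0,0,0.1],0]
    - [[0,0,0],0]

```text
time: 18.6
tool_pos: [486.4, 93.6, 372.6]
tool_rot: [-0.572, -0.414, 0.573, -0.415]
force: [0.5, 0.2, 0.4]
width: -0.3
```

```bash
python3 tr.py w12|head -1
python3 - <<'E'
from bench import eyes
import cv2,numpy as np
w=cv2.imread("pics/w12.png")[40:300,200:560]
t=eyes.capture("top")[130:280,80:280,::-1]
a=cv2.resize(w,(415,300)); b=cv2.resize(t,(400,300),interpolation=cv2.INTER_CUBIC)
cv2.imwrite("pics/fin.png",np.vstack([np.hstack([cv2.resize(w,(400,300)),b]), np.hstack([cv2.resize(eyes.capture("scene")[60:240,180:420,::-1],(400,300)),cv2.resize(cv2.imread("pics/scene0.png")[60:240,180:420],(400,300))])]))
E
```

```text
18.6 [486.40757564  93.55329263 372.62608068] [0.53517108 0.20963276 0.38886112] gutter -122.96727967151682 -11.254256689773591
```

View pics/fin.png

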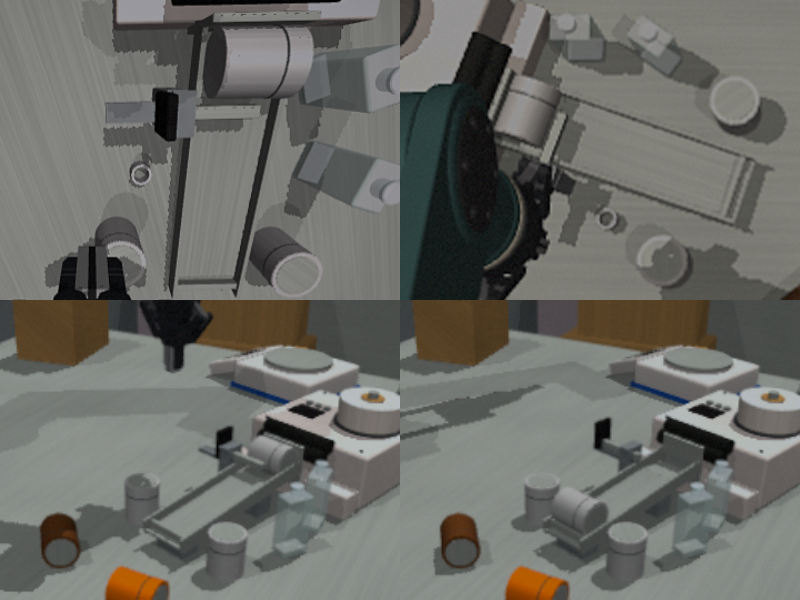

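The final pictures show the tin in the dip against the stop and the bar lying across the gutter behind it. The plate is close to the bracket, and the bystanders are where they started. The arm is clear, so I'm handing in.

```bash
python3 -c "
from bench import manip
print(manip.read_state()['force']); print(manip.job_done())"
```

```text
[0.08454267 0.50605021 0.70014984]
the job is handed in; nothing more can be done
None
```

The tin is in the dip against the end stop with the catch bar slid home behind it, and I handed the job in with the arm clear. I pushed it up the gutter and over the crest with the two slightly opened fingertips. I then closed the jaws and pushed the catch's black plate to its end of travel. The last move ended at 18.6 s of the 51 s.

**Last checks:**
- **Tin:** pushing it against the end stop met 8.5 N, and the final pictures show it still lying square in the dip.
- **Catch:** the plate reached a hard stop at about 9 N, within about 1 mm of where I predicted the end of travel. The bar shows across the gutter behind the tin.
- **Surroundings:** the tins, bottles and ferrule near the gutter look unmoved. The spray bottle and crimper were outside the final crops, but the arm never went near them. The tool force was near zero after retreating.

**What disagreed:**
- The top-camera and wrist-camera estimates of the gutter's position differed by about 5 mm along the gutter. The point where the tin met the stop matched the wrist estimate.
- The tin did not roll into the dip by itself once past the crest, so I pushed it gently all the way to the stop.

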